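# Set two plates over the edge of the saw block

### The arm

A 6-joint arm with a two-finger parallel gripper is mounted at the origin on a cart in front of the work surface, level with it; the furniture and walls round the work are solid. World frame = base frame: x ahead of the robot, y to its left, z up, the work surface at z = 0. Lengths are in mm, angles in rad, forces in N, time in s.
With the tool pointing down it reaches from about 275 to 1000 mm from the base axis. Payload 8.4 kg.
Tool frame: the origin (TCP) lies at the very end of the fingers, on their centre line; the grasp point (between the pads) lies 19 mm behind it; z points along the fingers, y is the direction in which the jaws open and shut (so a half turn about z gives the same grasp; the last joint's range is limited). The gripper opens to 85 mm and grips with 20 to 120 N. Pads are 22 mm wide; open, the fingers measure 114 mm over their backs; the gripper's body (76 mm by 85 mm) begins 54 mm behind the grasp point. The pads swing forward as they close: fully open they stand 13 mm farther back than shut.
Start: joints at [-1.246, 0.353, 1.633, -0, 1.155, -0.002], TCP at [200.632, -591.924, 231.281] pointing down, gripper open.
Joint ranges: [-2.63, 2.63], [-0.92, 2.1], [0.06, 2.66], [-1.3, 4.44], [0, 2.69], [-3.02, 3.02]. Speed limits (rad/s): [2.22, 2.22, 2.79, 3.14, 3.14, 3.14].

### API

Orientations are given as [roll, pitch, yaw] about the fixed x, y, z axes, in that order (R = Rz(yaw) Ry(pitch) Rx(roll)).
In Python, from rig import sense, grab_frame, sign_off, masks_of gives the robot as it stands. The module is installed in compiled form; this text tells all that it offers.
- The arm moves only by the shell command python3 -m inch 'ROWS' [FORCE]. ROWS is JSON, a list of rows, each an object of numbers: "gripper": the finger opening in m, from 0 to 0.0854; "tx", "ty", "tz": the shift along the tool's x, y, z in m; "spin": the turn about the tool's z in degrees. In form: [{"gripper": .., "tx": .., "ty": .., "tz": .., "spin": ..}, ...]. A call has exactly 8 rows; each row shifts and turns the commanded pose from where the row before left it, along the tool's axes as they then stand; what a row does not reach is not made up. A row lasts 1/10 s, in which the tool goes at most 50 mm and 8.59 degrees, less where a joint would pass 70% of its speed; a pose out of reach is approached as far as the arm can. A call is refused whole if a number of a shift passes 0.05 or a number of a turn 8.59, either way. A call with a gripper value outside its range is refused whole. The fingers move at their own pace and stop on an object; FORCE is the grip in N (left out, the last holds). Time passes only in rows, so rows that do not move let the fingers close, or fill a call up. It gives the time, the measured TCP pose, the force and the opening at its end, in the units of the state.
- sense(): the state, without advancing time (a new reading comes with each control period).
- grab_frame(name): name is "scene" or "side" or "wrist"; returns a dict with "pixels" (384x512x3 uint8, red, green, blue), "K" (3x3 intrinsics, pixels), "k1" (the pictures are not rectified: a ray, as slopes to the right and down, at radius r is drawn at 1 + k1 r^2 times it, then the intrinsics apply), "extrinsics" (4x4, takes a point from camera to world coordinates). Camera axes: x right, y down, z forward; pixel columns grow to the right and rows downward; lengths in mm; the calibration is good to about 2 mm. A picture is of the moment at which its call begins. There is no depth.
- sign_off(): hands the job in, once; it reports no verdict.
Trained networks look in the newest picture that a camera, given by its name, has taken for a name from the list of things; names that differ only in an ending like _2 or _b are one class to them, and where a whole thing is asked for, a point or a joint stands for the part that bears it (a point fixed in the world has none). Each returns a list of dicts, best first, with "conf" (0 to 1); they miss things now and then, are a little off and sometimes report something else, mostly with a low value. They report only what shows in the picture. A call takes as long as a camera call.
- masks_of(camera, target): "pixels" (384x512 bool, what is visible of it) and "centre" ([row, column] in pixels, amid what is visible of it).
The state is a dict: "clock": time; "qpos": joint angles; "qvel": joint speeds; "joint_efforts": joint torques, N m; "eef_pos": TCP position; "tcp_rot": TCP orientation; "contact_force": force on the tool from outside, world axes, zero at the start; "wrist_torque": the same for the moment, N m; "opening": opening from 0.0 (shut) to 1.0 (fully open).
Only numpy, scipy, OpenCV 4.12 (cv2) and the standard library are available. Lean on these libraries where they do the work, as an engineer would, in place of code of your own. Each camera call takes 0.05 s, during which the arm holds its last target.

### The job

The two aluminium plates lying on the wooden saw block are to be sawn along the black lines drawn across them. With the fingertips, push each plate along the block towards its steel-faced front edge until the plate's line lies right over that edge and square with it, so that only the short end beyond the line sticks out. Do not lift, carry or tip the plates, and leave the small spanner lying between them where it is.

Things in the scene. Friction and masses are not known exactly. Their poses are not given: they have to be found in the camera images.
- saw_block: fixed wooden block standing on the bench, 170 mm deep (its own x) by 270 mm wide (its own y) by 45 mm high, its flat top at z = 0.045 m; the front face (-x side, roughly towards the robot) is a flush steel strip. Origin: centre of the underside
- block_edge (a point): middle of the block's front top edge, 85 mm in front of the block's centre, 45 mm above the bench; the edge runs along the block's y; axes as the block's, x points from the edge back over the block
- wide_plate: the wide one: loose aluminium plate, 110 mm long (own x), 90 mm wide (own y), 6 mm thick, about 160 g, flat on the block, a black line across it 20 mm from its front (-x) end, two 8 mm holes near its rear (+x) end. Origin: centre of the underside. Starts turned up to 0.1 rad from the block, its line 25 to 80 mm behind the front edge, in the left or the right place
- wide_plate_line (a point): middle of the black line, on the top face of the wide plate: 35 mm in front of the plate's centre, 90 mm from its rear end
- narrow_plate: the narrow, longer one: loose aluminium plate, 120 mm long (own x), 65 mm wide (own y), 6 mm thick, about 126 g, flat on the block, a black line across it 38 mm from its front (-x) end, two 8 mm holes near its rear (+x) end. Origin: centre of the underside. Starts turned up to 0.1 rad from the block, its line 25 to 80 mm behind the front edge, in the left or the right place
- narrow_plate_line (a point): middle of the black line, on the top face of the narrow plate: 22 mm in front of the plate's centre, 82 mm from its rear end
- small_spanner: small loose combination spanner, 153 x 25 x 6 mm, lying flat on the block between the two plates, its length (its own x) about along the block's x; to be left alone. Origin: centre of the underside

How it is judged (in metres and radians):
At the end, for the whole second after the job is handed in: Both plates lie flat and at rest on the block, the middle of each black line within 5 mm of the block's front edge (measured square to the edge) and the plate square with the block to 0.08 rad; the small spanner is within 20 mm of where it lay (x of wide_plate_line in the frame of block_edge between -0.005 and 0.005 m and angle between the y axis of each of wide_plate, narrow_plate and the y axis of saw_block, either way round below 0.08 rad and height (world z) of wide_plate between 0.042 and 0.049 m and angle between each of wide_plate, narrow_plate's own z axis and vertical below 0.05 rad and linear speed of each of wide_plate, narrow_plate below 0.01 m/s and x of narrow_plate_line in the frame of block_edge between -0.005 and 0.005 m and height (world z) of narrow_plate between 0.042 and 0.049 m and distance of small_spanner from where it was at the start of the episode below 0.02 m); the robot touches nothing.
It fails at once if the wide plate is lifted, tipped or falls (origin 8 mm above or below where it lay, or tilted over 0.15 rad) (height (world z) of wide_plate above 0.053 m or height (world z) of wide_plate below 0.037 m or angle between wide_plate's own z axis and vertical above 0.15 rad).
It fails at once if the narrow plate is lifted, tipped or falls (origin 8 mm above or below where it lay, or tilted over 0.15 rad) (height (world z) of narrow_plate above 0.053 m or height (world z) of narrow_plate below 0.037 m or angle between narrow_plate's own z axis and vertical above 0.15 rad).
It fails at once if the small spanner is moved more than 20 mm (distance of small_spanner from where it was at the start of the episode above 0.02 m).
It also fails if it takes over 51 s, if anything falls off the work surface, if the arm or the gripper's body presses on something with over 40 N, if the wrist force passes 120 N, or if a joint passes its speed limit or range.

## Working session

There is one attempt and no reset: what is moved stays moved. The work goes in short steps, Python scripts to look and compute and a shell command to move; the robot and the scene stay as the last step left them, time stands still between calls to the robot, and variables do not carry over. Pictures are saved under pics/ and viewed, and the job is handed in when it is done.

```bash
mkdir -p pics; python3 - <<'E'
from rig import *
import cv2
s=sense();print({k:s[k] for k in('clock','eef_pos','tcp_rot','opening')})
for n in('scene','side','wrist'):
    f=grab_frame(n);cv2.imwrite(f'pics/{n}0.png',f['pixels'][:,:,::-1]);print(n,f['K'].tolist() if hasattr(f['K'],'tolist') else f['K'],f['k1'],f['extrinsics'])
E
```

```text
{'clock': 0.0, 'eef_pos': array([ 200.48222968, -591.44923765,  230.56900128]), 'tcp_rot': array([-3.14018447e+00, -3.00976381e-05,  3.26785968e-01]), 'opening': 1.003746441588758}
scene [[386.14680030036584, 0.0, 258.6672518676011], [0.0, 386.14680030036584, 197.164858583914], [0.0, 0.0, 1.0]] -0.11346340686708149 [[-8.87784360e-01 -3.40015073e-01  3.10207479e-01  1.82548241e+02]
 [-4.60252268e-01  6.52024156e-01 -6.02521659e-01  8.25935597e+02]
 [ 2.60367619e-03 -6.77683002e-01 -7.35349557e-01  6.96064319e+02]
 [ 0.00000000e+00  0.00000000e+00  0.00000000e+00  1.00000000e+00]]
side [[367.0935214058294, 0.0, 246.10182825161516], [0.0, 367.0935214058294, 189.00196215420218], [0.0, 0.0, 1.0]] -0.10393718972042058 [[-9.12448907e-01 -2.02871028e-01  3.55359449e-01  1.34343163e+02]
 [-4.09005251e-01  4.26034611e-01 -8.06975349e-01  9.78044948e+02]
 [ 1.23164942e-02 -8.81667656e-01 -4.71710131e-01  4.78976490e+02]
 [ 0.00000000e+00  0.00000000e+00  0.00000000e+00  1.00000000e+00]]
wrist [[321.0496672104353, 0.0, 248.74841580567667], [0.0, 321.0496672104353, 193.40122604728717], [0.0, 0.0, 1.0]] -0.0053507182781287735 [[ 3.20914917e-01 -8.96974229e-01 -3.04057311e-01  2.78521864e+02]
 [-9.47106328e-01 -3.04535411e-01 -1.01231355e-01 -5.66045776e+02]
 [-1.79430192e-03  3.20461256e-01 -9.47259924e-01  3.74031057e+02]
 [ 0.00000000e+00  0.00000000e+00  0.00000000e+00  1.00000000e+00]]
```

View pics/scene0.png

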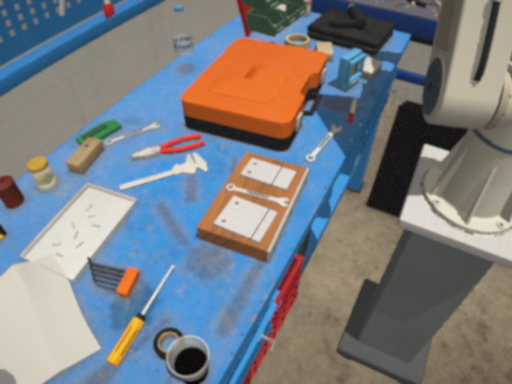

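View pics/side0.png

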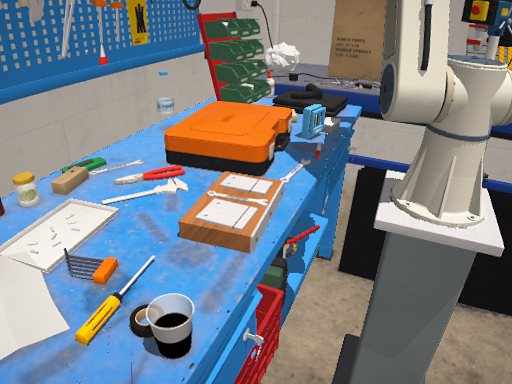

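View pics/wrist0.png

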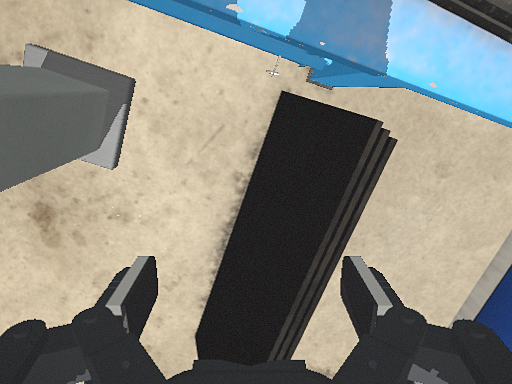

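The scene view shows the block around pixel (255,205), with the plates at (270,173) and (247,220) and the spanner between them. Next I measure with masks.

```bash
cat > h.py <<'E'
import numpy as np, cv2
from rig import *
def ray(f,uv):
    K=np.array(f['K']);k=f['k1'];uv=np.atleast_2d(uv).astype(float)
    d=np.array([k,0,0,0,0.])
    p=cv2.undistortPoints(uv.reshape(-1,1,2),K,d)[:,0] 
    E=np.array(f['extrinsics']);return E[:3,3],np.c_[p,np.ones(len(p))]@E[:3,:3].T
def toz(f,uv,z):
    o,d=ray(f,uv);return o+d*((z-o[2])/d[:,2])[:,None]
def proj(f,P):
    E=np.linalg.inv(np.array(f['extrinsics']));K=np.array(f['K'])
    return cv2.projectPoints(np.atleast_2d(P).astype(float),cv2.Rodrigues(E[:3,:3])[0],E[:3,3],K,np.array([f['k1'],0,0,0,0.]))[0][:,0]
E
python3 - <<'E'
from h import *
for n in('scene','side'):
    f=grab_frame(n)
    im=f['pixels'][:,:,::-1].copy()
    ov=im.copy()
    for t,z in(('saw_block',45),('wide_plate',51),('narrow_plate',51),('small_spanner',51)):
        for m in masks_of(n,t)[:2]:
            M=m['pixels'].astype(np.uint8)
            c=max(cv2.findContours(M,0,1)[0],key=cv2.contourArea)
            W=toz(f,c[:,0],z)[:,:2]
            r=cv2.minAreaRect(W.astype(np.float32))
            print(n,t,round(m['conf'],2),m['centre'],int(M.sum()),r)
    u,v=(190,140) if n=='scene' else (170,155)
    c=im[v:v+125,u:u+150]
    cv2.imwrite(f'pics/{n}1.png',cv2.resize(c,(750,625)[:2],interpolation=cv2.INTER_CUBIC)[:600])
E
```

```text
scene saw_block 0.64 [203.4, 253.8] 4851 ((458.6526794433594, 303.6383056640625), (182.4126739501953, 302.1292724609375), 4.967503070831299)
scene wide_plate 0.67 [218.8, 242.3] 1706 ((451.8621520996094, 366.2420654296875), (111.92432403564453, 94.90314483642578), 1.1399567127227783)
scene narrow_plate 0.69 [173.1, 269.0] 1095 ((471.1061096191406, 218.30606079101562), (126.04894256591797, 75.90205383300781), 3.1004300117492676)
scene small_spanner 0.75 [199.1, 261.6] 276 ((462.89910888671875, 293.4739990234375), (147.7539825439453, 25.40671157836914), 7.846665859222412)
side saw_block 0.6 [228.1, 232.3] 3637 ((452.341796875, 317.3997802734375), (188.15158081054688, 318.9854736328125), 4.918734550476074)
side wide_plate 0.56 [211.8, 225.8] 1183 ((449.09765625, 365.3564453125), (113.63053894042969, 101.38179016113281), 0.9743264317512512)
side narrow_plate 0.65 [188.2, 247.6] 672 ((465.2418518066406, 223.52401733398438), (121.99009704589844, 79.99675750732422), 2.5810136795043945)
side small_spanner 0.72 [201.5, 250.9] 122 ((416.8486633300781, 294.94805908203125), (60.91619873046875, 23.194398880004883), 25.35223960876465)
```

```bash
R='{"gripper":0.045,"tx":0.0245,"ty":-0.0309,"tz":-0.0025,"spin":0}'
python3 -m inch '[{"gripper":0.045,"tx":0.0245,"ty":-0.0309,"tz":-0.0025,"spin":0},{"gripper":0.045,"tx":0.0245,"ty":-0.0309,"tz":-0.0025,"spin":0},{"gripper":0.045,"tx":0.0245,"ty":-0.0309,"tz":-0.0025,"spin":0},{"gripper":0.045,"tx":0.0245,"ty":-0.0309,"tz":-0.0025,"spin":0},{"gripper":0.045,"tx":0.0245,"ty":-0.0309,"tz":-0.0025,"spin":0},{"gripper":0.045,"tx":0.0245,"ty":-0.0309,"tz":-0.0025,"spin":0},{"gripper":0.045,"tx":0.0245,"ty":-0.0309,"tz":-0.0025,"spin":0},{"gripper":0.045,"tx":0.0245,"ty":-0.0309,"tz":-0.0025,"spin":0}]'
```

```text
clock: 1.45
eef_pos: [307.2, -293.5, 251.6]
tcp_rot: [3.141, -0.0, 0.326]
contact_force: [-0.0, 0.4, 0.0]
opening: 0.528
```

```bash

python3 -m inch '[{"gripper":0.045,"tx":0.0245,"ty":-0.0309,"tz":-0.0025,"spin":0},{"gripper":0.045,"tx":0.0245,"ty":-0.0309,"tz":-0.0025,"spin":0},{"gripper":0.045,"tx":0.0245,"ty":-0.0309,"tz":-0.0025,"spin":0},{"gripper":0.045,"tx":0.0245,"ty":-0.0309,"tz":-0.0025,"spin":0},{"gripper":0.045,"tx":0.0245,"ty":-0.0309,"tz":-0.0025,"spin":0},{"gripper":0.045,"tx":0.0245,"ty":-0.0309,"tz":-0.0025,"spin":0},{"gripper":0.045,"tx":0.0245,"ty":-0.0309,"tz":-0.0025,"spin":0},{"gripper":0.045,"tx":0.0245,"ty":-0.0309,"tz":-0.0025,"spin":0}]'
python3 -m inch '[{"gripper":0.045,"tx":0.0245,"ty":-0.0309,"tz":-0.0025,"spin":0},{"gripper":0.045,"tx":0.0245,"ty":-0.0309,"tz":-0.0025,"spin":0},{"gripper":0.045,"tx":0.0245,"ty":-0.0309,"tz":-0.0025,"spin":0},{"gripper":0.045,"tx":0.0245,"ty":-0.0309,"tz":-0.0025,"spin":0},{"gripper":0.045,"tx":0.0245,"ty":-0.0309,"tz":-0.0025,"spin":0},{"gripper":0.045,"tx":0.0245,"ty":-0.0309,"tz":-0.0025,"spin":0},{"gripper":0.045,"tx":0.0245,"ty":-0.0309,"tz":-0.0025,"spin":0},{"gripper":0.045,"tx":0.0245,"ty":-0.0309,"tz":-0.0025,"spin":0}]'
```

```text
clock: 2.25
eef_pos: [413.5, 3.8, 271.7]
tcp_rot: [3.141, -0.001, 0.327]
contact_force: [-0.1, -1.6, -0.7]
opening: 0.525
clock: 3.05
eef_pos: [519.8, 300.9, 291.5]
tcp_rot: [3.142, -0.0, 0.327]
contact_force: [0.7, -0.5, 1.8]
opening: 0.528
```

```bash

python3 -m inch '[{"gripper":0.045,"tx":0,"ty":0,"tz":0,"spin":-8.5},{"gripper":0.045,"tx":0,"ty":0,"tz":0,"spin":-8.5},{"gripper":0.045,"tx":0,"ty":0,"tz":0,"spin":-8.5},{"gripper":0.045,"tx":0,"ty":0,"tz":0,"spin":-8.5},{"gripper":0.045,"tx":0,"ty":0,"tz":0,"spin":-8.5},{"gripper":0.045,"tx":0,"ty":0,"tz":0,"spin":-8.5},{"gripper":0.045,"tx":0,"ty":0,"tz":0,"spin":-8.5},{"gripper":0.045,"tx":0,"ty":0,"tz":0,"spin":-8.5}]'
```

```text
clock: 3.85
eef_pos: [519.4, 299.2, 291.3]
tcp_rot: [3.142, -0.0, 1.52]
contact_force: [-0.1, 0.1, 0.1]
opening: 0.523
```

```bash

python3 -m inch '[{"gripper":0.045,"tx":0,"ty":0,"tz":0,"spin":-8.5},{"gripper":0.045,"tx":0,"ty":0,"tz":0,"spin":-8.5},{"gripper":0.045,"tx":0,"ty":0,"tz":0,"spin":-8.5},{"gripper":0.045,"tx":0,"ty":0,"tz":0,"spin":-8.5},{"gripper":0.045,"tx":0,"ty":0,"tz":0,"spin":-8.5},{"gripper":0.045,"tx":0,"ty":0,"tz":0,"spin":-8.5},{"gripper":0.045,"tx":0,"ty":0,"tz":0,"spin":-8.5},{"gripper":0.045,"tx":0,"ty":0,"tz":0,"spin":-8.5}]'
python3 -m inch '[{"gripper":0.045,"tx":0,"ty":0,"tz":0,"spin":-7.4},{"gripper":0.045,"tx":0,"ty":0,"tz":0,"spin":-7.4},{"gripper":0.045,"tx":0,"ty":0,"tz":0,"spin":-7.4},{"gripper":0.045,"tx":0,"ty":0,"tz":0,"spin":-7.4},{"gripper":0.045,"tx":0,"ty":0,"tz":0,"spin":0},{"gripper":0.045,"tx":0,"ty":0,"tz":0,"spin":0},{"gripper":0.045,"tx":0,"ty":0,"tz":0,"spin":0},{"gripper":0.045,"tx":0,"ty":0,"tz":0,"spin":0}]'
python3 - <<'E'
from h import *
n='wrist';f=grab_frame(n);s=sense();print(s['clock'],s['eef_pos'],s['tcp_rot'],s['qpos'])
cv2.imwrite('pics/w2.png',f['pixels'][:,:,::-1])
import pickle;pickle.dump(f,open('w2.pkl','wb'))
for t,z in(('saw_block',45),('wide_plate',51),('narrow_plate',51),('small_spanner',51)):
    for m in masks_of(n,t)[:2]:
        M=m['pixels'].astype(np.uint8)
        c=max(cv2.findContours(M,0,1)[0],key=cv2.contourArea)
        r=cv2.minAreaRect(toz(f,c[:,0],z)[:,:2].astype(np.float32))
        print(t,round(m['conf'],2),m['centre'],int(M.sum()),r)
        np.save('m_'+t,M) if 1 else 0
E
```

```text
clock: 4.65
eef_pos: [519.4, 299.2, 291.3]
tcp_rot: [3.142, 0.0, 2.707]
contact_force: [0.1, 0.6, -0.2]
opening: 0.525
clock: 5.45
eef_pos: [519.4, 299.2, 291.3]
tcp_rot: [-3.142, -0.0, -3.068]
contact_force: [-0.3, 0.4, 0.7]
opening: 0.53
5.5 [519.44175114 299.18775595 291.28678233] [ 3.14155318e+00 -3.33224257e-05 -3.06743611e+00] [ 5.20039128e-01  2.62696474e-01  1.62278935e+00  5.25639688e-05
  1.25611988e+00 -1.12493001e+00]
saw_block 0.96 [96.9, 232.8] 19731 ((465.1626281738281, 287.318359375), (172.19297790527344, 272.06121826171875), 5.177842140197754)
saw_block 0.48 [109.8, 178.8] 5871 ((472.5579833984375, 211.13265991210938), (121.34137725830078, 66.89742279052734), 2.7992544174194336)
wide_plate 0.81 [98.9, 307.8] 7681 ((453.0236511230469, 360.8835144042969), (111.12511444091797, 91.59261322021484), 1.7191510200500488)
narrow_plate 0.89 [107.1, 176.6] 6042 ((472.7102355957031, 211.8472137451172), (122.36621856689453, 66.61662292480469), 1.7921881675720215)
small_spanner 0.68 [96.0, 242.8] 1326 ((464.1275329589844, 285.7194519042969), (151.13711547851562, 24.431772232055664), 6.8686842918396)
small_spanner 0.26 [101.4, 231.6] 19506 ((464.4286193847656, 287.65966796875), (168.64508056640625, 267.0008850097656), 5.241358280181885)
```

View pics/w2.png

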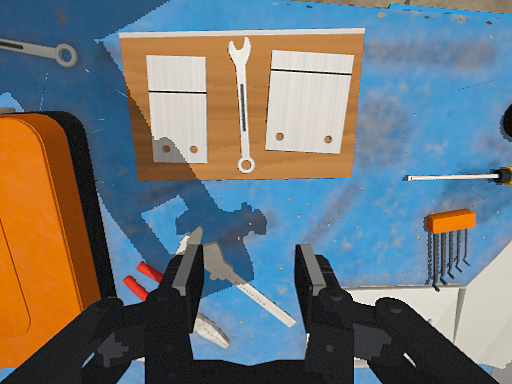

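```bash

python3 -m inch '[{"gripper":0.04,"tx":-0.004,"ty":0.0165,"tz":0.028,"spin":-0.93},{"gripper":0.04,"tx":-0.004,"ty":0.0165,"tz":0.028,"spin":0},{"gripper":0.04,"tx":-0.004,"ty":0.0165,"tz":0.028,"spin":0},{"gripper":0.04,"tx":-0.004,"ty":0.0165,"tz":0.028,"spin":0},{"gripper":0.04,"tx":0,"ty":0,"tz":0.04,"spin":0},{"gripper":0.04,"tx":0,"ty":0,"tz":0.04,"spin":0},{"gripper":0.04,"tx":0,"ty":0,"tz":0.03,"spin":0},{"gripper":0.04,"tx":0,"ty":0,"tz":0.0,"spin":0}]'
python3 - <<'E'
from h import *
n='wrist';f=grab_frame(n);s=sense();print(s['clock'],s['eef_pos'],s['tcp_rot'],s['contact_force'])
cv2.imwrite('pics/w3.png',f['pixels'][:,:,::-1])
E
```

```text
clock: 6.5
eef_pos: [526.9, 364.5, 64.9]
tcp_rot: [-3.138, -0.007, -3.05]
contact_force: [-0.8, -0.6, 0.1]
opening: 0.47
6.55 [528.40832347 365.53716945  67.6444188 ] [-3.13959882 -0.00355909 -3.05002668] [-0.03450277  0.3475634   0.50013856]
```

View pics/w3.png

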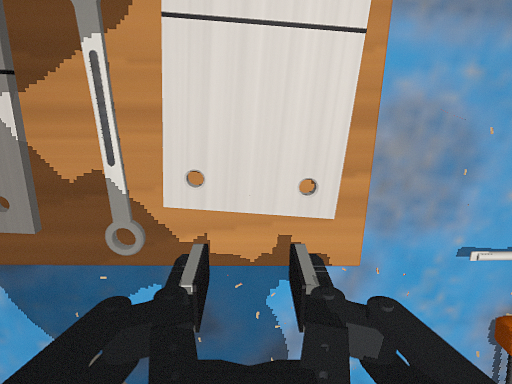

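```bash

python3 -m inch '[{"gripper":0.04,"tx":0,"ty":0,"tz":0.008,"spin":0},{"gripper":0.04,"tx":0,"ty":0,"tz":0.008,"spin":0},{"gripper":0.04,"tx":0,"ty":0,"tz":0.002,"spin":0},{"gripper":0.04,"tx":0,"ty":0,"tz":0.001,"spin":0},{"gripper":0.04,"tx":0,"ty":0,"tz":0.001,"spin":0},{"gripper":0.04,"tx":0,"ty":0,"tz":0,"spin":0},{"gripper":0.04,"tx":0,"ty":0,"tz":0.0,"spin":0},{"gripper":0.04,"tx":0,"ty":0,"tz":0.0,"spin":0}]'
python3 - <<'E'
from h import *
n='wrist';f=grab_frame(n);s=sense();print(s['clock'],s['eef_pos'],s['tcp_rot'],s['contact_force'])
cv2.imwrite('pics/w4.png',f['pixels'][:,:,::-1])
f=grab_frame('side')
cv2.imwrite('pics/s4.png',cv2.resize(f['pixels'][140:260,140:300,::-1],(800,600),interpolation=cv2.INTER_CUBIC))
E
```

```text
clock: 7.35
eef_pos: [529.7, 366.4, 49.5]
tcp_rot: [3.141, 0.0, -3.05]
contact_force: [-0.6, 0.1, -0.6]
opening: 0.469
7.4 [529.68362397 366.38418194  49.42212225] [ 3.14146943e+00  1.58226160e-04 -3.04988772e+00] [ 0.41760452 -1.16541424 -1.24602186]
```

View pics/w4.png

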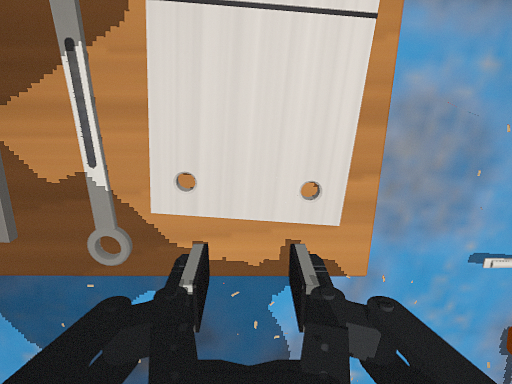

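View pics/s4.png

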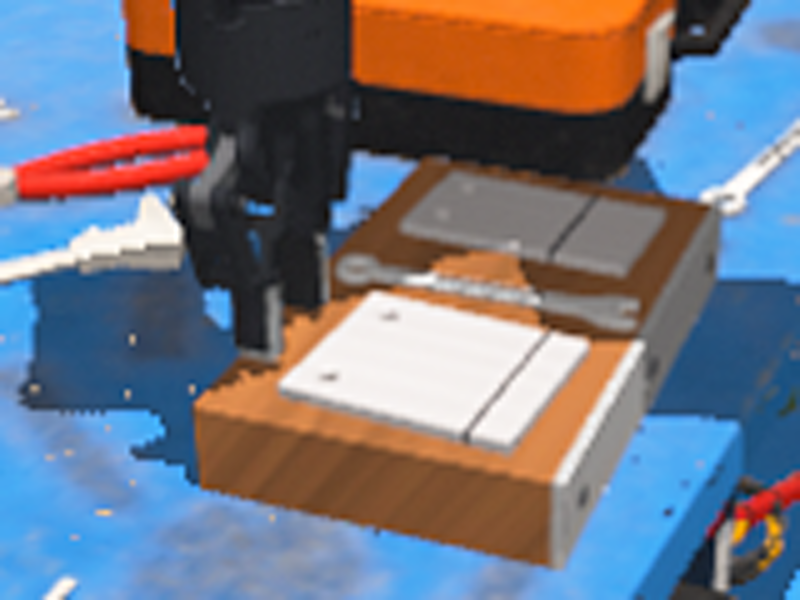

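```bash

python3 -m inch '[{"gripper":0.04,"tx":0,"ty":0,"tz":0.001,"spin":0},{"gripper":0.04,"tx":0,"ty":0,"tz":0.001,"spin":0},{"gripper":0.04,"tx":0,"ty":0,"tz":0.001,"spin":0},{"gripper":0.04,"tx":0,"ty":0,"tz":0.001,"spin":0},{"gripper":0.04,"tx":0,"ty":0,"tz":0,"spin":0},{"gripper":0.04,"tx":0,"ty":0,"tz":0,"spin":0},{"gripper":0.04,"tx":0,"ty":0,"tz":0.0,"spin":0},{"gripper":0.04,"tx":0,"ty":0,"tz":0.0,"spin":0}]'
```

```text
clock: 8.25
eef_pos: [529.6, 366.3, 45.3]
tcp_rot: [3.142, 0.0, -3.05]
contact_force: [-0.9, 0.4, -0.2]
opening: 0.467
```

```bash

python3 -m inch '[{"gripper":0.04,"tx":0,"ty":0,"tz":0.001,"spin":0},{"gripper":0.04,"tx":0,"ty":0,"tz":0.001,"spin":0},{"gripper":0.04,"tx":0,"ty":0,"tz":0,"spin":0},{"gripper":0.04,"tx":0,"ty":0,"tz":0,"spin":0},{"gripper":0.04,"tx":0,"ty":0,"tz":0,"spin":0},{"gripper":0.04,"tx":0,"ty":0,"tz":0,"spin":0},{"gripper":0.04,"tx":0,"ty":0,"tz":0.0,"spin":0},{"gripper":0.04,"tx":0,"ty":0,"tz":0.0,"spin":0}]'
```

```text
clock: 9.05
eef_pos: [529.7, 366.4, 43.6]
tcp_rot: [3.142, 0.0, -3.05]
contact_force: [-1.5, -0.1, 5.6]
opening: 0.472
```

```bash

python3 -m inch '[{"gripper":0.04,"tx":0,"ty":0,"tz":-0.002,"spin":0},{"gripper":0.04,"tx":0.006,"ty":0,"tz":0,"spin":0},{"gripper":0.04,"tx":0.006,"ty":0,"tz":0,"spin":0},{"gripper":0.04,"tx":0.006,"ty":0,"tz":0,"spin":0},{"gripper":0.04,"tx":0.006,"ty":0,"tz":0,"spin":0},{"gripper":0.04,"tx":0.006,"ty":0,"tz":0,"spin":0},{"gripper":0.04,"tx":0.006,"ty":0,"tz":0,"spin":0},{"gripper":0.04,"tx":0.003,"ty":0,"tz":0.0,"spin":0}]'
python3 - <<'E'
from h import *
n='wrist';f=grab_frame(n);s=sense();print(s['clock'],s['eef_pos'],s['tcp_rot'],s['contact_force'])
cv2.imwrite('pics/w5.png',f['pixels'][:,:,::-1])
E
```

```text
clock: 9.85
eef_pos: [490.0, 362.6, 45.3]
tcp_rot: [-3.141, -0.0, -3.05]
contact_force: [1.3, -0.9, -0.4]
opening: 0.469
9.9 [489.79369238 362.59144765  45.23455088] [-3.14133270e+00 -5.83959620e-04 -3.04963248e+00] [-0.43402427  0.71608809  1.16966493]
```

View pics/w5.png

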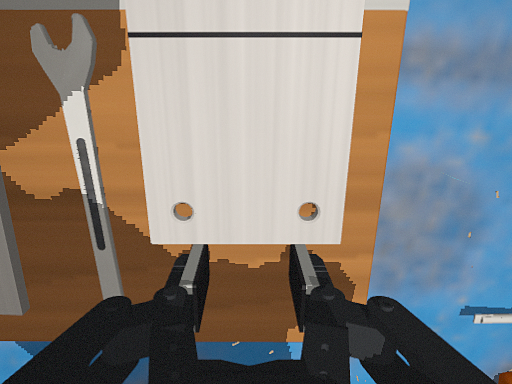

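```bash
cat >> h.py <<'E'
O=np.array([465.16,287.32]);a=np.radians(5.18);U=np.array([np.cos(a),np.sin(a)]);V=np.array([-U[1],U[0]]);EDGE=O-85*U
def blk(P): 
    d=np.atleast_2d(P)[:,:2]-EDGE; return np.c_[d@U,d@V].round(1)
E
python3 - <<'E'
from h import *
import pickle
f=pickle.load(open('w2.pkl','rb'))
g=f['pixels'].mean(2)
# w2: column profiles near front edge and lines
for c in (140,165,190,222,255,285,310,340,355): print(c,g[22:100,c].astype(int).tolist()[:20])
print('strip outer/inner',blk(toz(f,[(140,31.5),(222,29.5),(355,28)],45)).tolist())
f=grab_frame('wrist')
print('line',blk(toz(f,[(140,35),(245,35),(355,34.5)],51)).tolist(),'wood',blk(toz(f,[(60,9.5),(395,10)],45)).tolist(),'top row',blk(toz(f,[(60,0),(395,0)],45)).tolist(),'rear',blk(toz(f,[(160,244),(330,244)],51)).tolist())
print(blk(sense()['eef_pos']))
E
```

```text
140 [154, 155, 157, 153, 150, 149, 148, 150, 146, 143, 202, 205, 200, 196, 203, 160, 127, 124, 127, 127]
165 [146, 145, 141, 143, 143, 143, 142, 144, 140, 130, 206, 209, 201, 202, 199, 141, 123, 128, 128, 128]
190 [139, 142, 140, 138, 138, 138, 137, 135, 129, 213, 210, 209, 205, 208, 171, 132, 129, 132, 133, 130]
222 [136, 137, 138, 135, 138, 137, 138, 133, 150, 219, 211, 209, 210, 194, 137, 127, 132, 131, 134, 133]
255 [146, 146, 145, 147, 148, 150, 147, 140, 210, 212, 210, 209, 215, 147, 134, 135, 133, 132, 134, 134]
285 [148, 148, 146, 147, 149, 146, 137, 182, 214, 211, 211, 212, 200, 142, 132, 136, 134, 131, 133, 130]
310 [145, 145, 147, 145, 145, 146, 138, 218, 213, 210, 210, 217, 154, 129, 132, 132, 132, 131, 129, 131]
340 [143, 147, 143, 146, 145, 141, 182, 214, 212, 208, 213, 204, 148, 127, 131, 133, 131, 132, 129, 127]
355 [144, 147, 148, 148, 146, 138, 217, 216, 209, 206, 215, 182, 136, 127, 127, 131, 130, 127, 130, 129]
strip outer/inner [[-0.2, -110.6], [-0.6, -20.6], [0.3, 124.8]]
line [[15.2, 29.6], [15.2, 70.4], [14.9, 113.1]] wood [[5.2, -3.1], [5.2, 129.9]] top row [[1.9, -2.5], [1.7, 129.4]] rear [[105.7, 29.5], [105.6, 110.8]]
[[116.7  72.8]]
```

```bash

python3 -m inch '[{"gripper":0.04,"tx":0.004,"ty":0,"tz":0,"spin":0},{"gripper":0.04,"tx":0.004,"ty":0,"tz":0,"spin":0},{"gripper":0.04,"tx":0.003,"ty":0,"tz":0,"spin":0},{"gripper":0.04,"tx":0.002,"ty":0,"tz":0,"spin":0},{"gripper":0.04,"tx":0.0015,"ty":0,"tz":0,"spin":0},{"gripper":0.04,"tx":0,"ty":0,"tz":0,"spin":0},{"gripper":0.04,"tx":0,"ty":0,"tz":0,"spin":0},{"gripper":0.04,"tx":0,"ty":0,"tz":0.0,"spin":0}]'
python3 - <<'E'
from h import *
n='wrist';f=grab_frame(n);s=sense();print(s['clock'],s['eef_pos'],blk(s['eef_pos']),s['contact_force'])
cv2.imwrite('pics/w6.png',f['pixels'][:,:,::-1])
g=f['pixels'].mean(2)
for c in (150,250,340): r=np.arange(0,80);w=np.clip(150-g[:80,c],0,None);rr=(r*w).sum()/w.sum();print(c,rr,blk(toz(f,[(c,rr)],51)))
print('rear',blk(toz(f,[(160,244),(330,244)],51)).tolist())
E
```

```text
clock: 10.75
eef_pos: [476.2, 361.3, 45.1]
tcp_rot: [-3.141, -0.0, -3.05]
contact_force: [-0.3, 0.0, -0.3]
opening: 0.465
10.8 [476.17097661 361.32373985  45.13040868] [[102.6  72.7]] [-0.44737255  0.48259193  0.02753524]
150 34.16341923318668 [[ 1.2 33.5]]
250 34.14244396240058 [[ 1.2 72.3]]
340 34.186858316221766 [[  1.1 107.2]]
rear [[92.0, 29.5], [91.9, 110.8]]
```

View pics/w6.png

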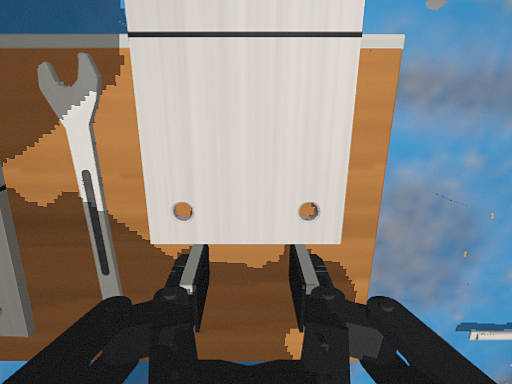

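```bash
python3 - <<'E'
from h import *
f=grab_frame('wrist');g=f['pixels'].mean(2)
for c in (60,90,115,375,395):
    print(c,g[28:50,c].astype(int).tolist()); 
print(blk(toz(f,[(60,34),(115,34),(375,34),(395,34)],45)),blk(toz(f,[(250,34.15)],51)))
E
```

```text
60 [75, 75, 77, 77, 74, 92, 103, 112, 112, 113, 114, 110, 108, 115, 115, 114, 114, 111, 115, 99, 77, 67]
90 [81, 79, 78, 75, 77, 93, 105, 115, 113, 115, 117, 112, 114, 111, 118, 113, 113, 111, 115, 109, 80, 69]
115 [81, 78, 83, 82, 78, 94, 110, 116, 114, 114, 115, 117, 115, 116, 116, 115, 117, 112, 116, 110, 74, 67]
375 [148, 147, 148, 150, 150, 125, 185, 204, 204, 202, 200, 201, 201, 199, 199, 199, 199, 199, 201, 213, 149, 120]
395 [146, 146, 148, 145, 146, 121, 196, 206, 203, 204, 201, 200, 199, 197, 198, 198, 199, 198, 201, 212, 155, 122]
[[  0.3  -4.7]
 [  0.4  17.7]
 [  0.3 123. ]
 [  0.2 131.1]] [[ 1.2 72.3]]
```

```bash

python3 -m inch '[{"gripper":0.04,"tx":0.001,"ty":0,"tz":0,"spin":0},{"gripper":0.04,"tx":0,"ty":0,"tz":0,"spin":0},{"gripper":0.04,"tx":-0.006,"ty":0,"tz":0,"spin":0},{"gripper":0.04,"tx":-0.005,"ty":0,"tz":-0.03,"spin":0},{"gripper":0.04,"tx":0,"ty":0,"tz":-0.03,"spin":0},{"gripper":0.04,"tx":-0.008,"ty":-0.025,"tz":0,"spin":0},{"gripper":0.04,"tx":-0.008,"ty":-0.025,"tz":0,"spin":0},{"gripper":0.04,"tx":-0.008,"ty":-0.025,"tz":0.0,"spin":0}]'
python3 -m inch '[{"gripper":0.04,"tx":-0.0132,"ty":-0.038,"tz":0,"spin":0},{"gripper":0.04,"tx":-0.0132,"ty":-0.038,"tz":0,"spin":0},{"gripper":0.04,"tx":0,"ty":0,"tz":0,"spin":0},{"gripper":0.04,"tx":0,"ty":0,"tz":0,"spin":0},{"gripper":0.04,"tx":0,"ty":0,"tz":0,"spin":0},{"gripper":0.04,"tx":0,"ty":0,"tz":0,"spin":0},{"gripper":0.04,"tx":0,"ty":0,"tz":0,"spin":0},{"gripper":0.04,"tx":0,"ty":0,"tz":0.0,"spin":0}]'
python3 - <<'E'
from h import *
n='wrist';f=grab_frame(n);s=sense();print(s['clock'],s['eef_pos'],blk(s['eef_pos']),s['contact_force'])
cv2.imwrite('pics/w7.png',f['pixels'][:,:,::-1])
E
```

```text
clock: 11.65
eef_pos: [517.8, 289.3, 105.8]
tcp_rot: [3.141, 0.001, -3.049]
contact_force: [-0.7, 0.0, -0.3]
opening: 0.463
clock: 12.45
eef_pos: [550.0, 217.3, 105.3]
tcp_rot: [3.142, -0.0, -3.049]
contact_force: [0.3, -0.1, 0.2]
opening: 0.471
12.5 [550.07404433 217.12547994 105.26183191] [[163.2 -77.6]] [ 0.52360517  0.1321095  -0.8961404 ]
```

View pics/w7.png

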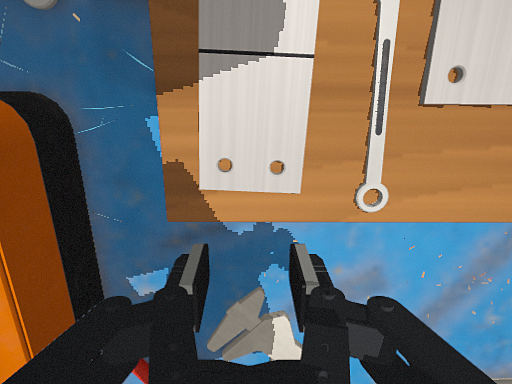

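```bash
python3 - <<'E'
from h import *
f=grab_frame('scene')
print(toz(f,[(291,146),(188,122),(320,95)],0).round())
print('top if z=100',toz(f,[(293,118),(184,96)],80).round())
cv2.imwrite('pics/sc7.png',cv2.resize(f['pixels'][30:230,150:400,::-1],(750,600),interpolation=cv2.INTER_CUBIC))
E
```

```text
[[ 486.   41.    0.]
 [ 807.   81.    0.]
 [ 508. -244.    0.]]
top if z=100 [[494.  21.  80.]
 [819.  67.  80.]]
```

View pics/sc7.png

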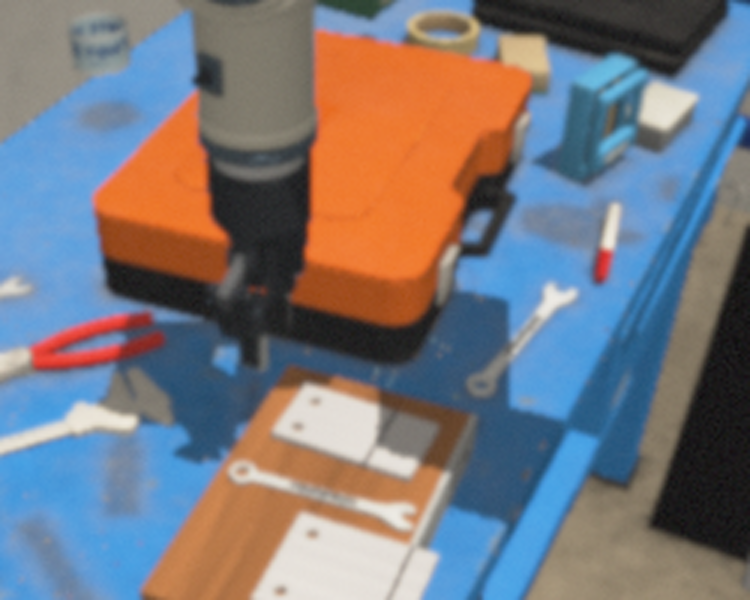

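```bash

python3 -m inch '[{"gripper":0.04,"tx":0,"ty":0,"tz":0.03,"spin":0},{"gripper":0.04,"tx":0,"ty":0,"tz":0.02,"spin":0},{"gripper":0.04,"tx":0,"ty":0,"tz":0.007,"spin":0},{"gripper":0.04,"tx":0,"ty":0,"tz":0.0027,"spin":0},{"gripper":0.04,"tx":0,"ty":0,"tz":0,"spin":0},{"gripper":0.04,"tx":0,"ty":0,"tz":0,"spin":0},{"gripper":0.04,"tx":0,"ty":0,"tz":0,"spin":0},{"gripper":0.04,"tx":0.003,"ty":0,"tz":0.0,"spin":0}]'
```

```text
clock: 13.35
eef_pos: [548.0, 216.5, 46.3]
tcp_rot: [3.141, 0.002, -3.05]
contact_force: [0.8, 0.1, 0.8]
opening: 0.466
```

```bash

python3 -m inch '[{"gripper":0.04,"tx":0.004,"ty":0,"tz":0.0007,"spin":0},{"gripper":0.04,"tx":0.007,"ty":0,"tz":0,"spin":0},{"gripper":0.04,"tx":0.007,"ty":0,"tz":0,"spin":0},{"gripper":0.04,"tx":0.007,"ty":0,"tz":0,"spin":0},{"gripper":0.04,"tx":0.007,"ty":0,"tz":0,"spin":0},{"gripper":0.04,"tx":0.007,"ty":0,"tz":0,"spin":0},{"gripper":0.04,"tx":0.007,"ty":0,"tz":0,"spin":0},{"gripper":0.04,"tx":0.004,"ty":0,"tz":0.0,"spin":0}]'
python3 - <<'E'
from h import *
n='wrist';f=grab_frame(n);s=sense();print(s['clock'],s['eef_pos'],blk(s['eef_pos']),s['contact_force'])
cv2.imwrite('pics/w8.png',f['pixels'][:,:,::-1])
E
```

```text
clock: 14.15
eef_pos: [496.6, 211.6, 44.8]
tcp_rot: [-3.141, -0.001, -3.05]
contact_force: [1.4, 0.3, 0.6]
opening: 0.467
14.2 [496.13507341 211.4784828   44.74004663] [[109.  -78.3]] [-0.79472138  0.60640799 -0.11655272]
```

View pics/w8.png

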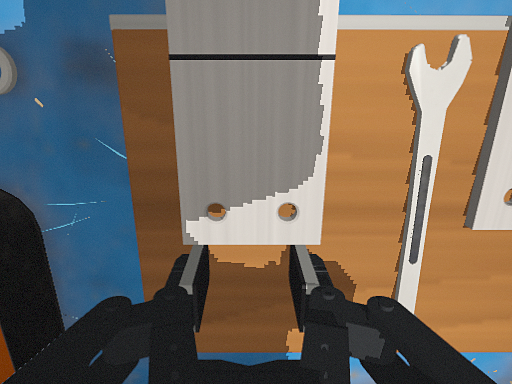

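```bash
python3 - <<'E'
from h import *
f=grab_frame('wrist');g=f['pixels'].mean(2)
for c in (185,250,320): r=np.arange(45,70);w=np.clip(90-g[45:70,c],0,None);rr=(r*w).sum()/w.sum();print(c,rr,blk(toz(f,[(c,rr)],51)))
for c in (125,150,360,490): 
    d=np.diff(g[5:25,c]);i=d.argmax()+5.5;print(c,i,blk(toz(f,[(c,i)],45)))
print(blk(sense()['eef_pos']))
E
```

```text
185 56.621167161226516 [[  15.7 -104.4]]
250 56.60358565737052 [[ 15.6 -78.7]]
320 57.302666666666674 [[ 15.8 -51.1]]
125 15.5 [[ 1.000e-01 -1.284e+02]]
150 15.5 [[ 1.000e-01 -1.185e+02]]
360 15.5 [[ -0. -35.]]
490 16.5 [[ 0.1 17. ]]
[[109.3 -78.3]]
```

Line is 15.5 mm from the edge, and the plate is square. Push it the rest of the way.

```bash

python3 -m inch '[{"gripper":0.04,"tx":0.004,"ty":0,"tz":0,"spin":0},{"gripper":0.04,"tx":0.004,"ty":0,"tz":0,"spin":0},{"gripper":0.04,"tx":0.0035,"ty":0,"tz":0,"spin":0},{"gripper":0.04,"tx":0.0025,"ty":0,"tz":0,"spin":0},{"gripper":0.04,"tx":0.0015,"ty":0,"tz":0,"spin":0},{"gripper":0.04,"tx":0,"ty":0,"tz":0,"spin":0},{"gripper":0.04,"tx":0,"ty":0,"tz":0,"spin":0},{"gripper":0.04,"tx":0,"ty":0,"tz":0.0,"spin":0}]'
python3 - <<'E'
from h import *
f=grab_frame('wrist');g=f['pixels'].mean(2);cv2.imwrite('pics/w9.png',f['pixels'][:,:,::-1])
for c in (185,250,320): r=np.arange(40,75);w=np.clip(80-g[40:75,c],0,None);rr=(r*w).sum()/w.sum();print(c,rr,blk(toz(f,[(c,rr)],51)))
for c in (125,150,360,400): 
    d=np.diff(g[25:65,c]);i=d.argmax()+25.5;print(c,i,blk(toz(f,[(c,i)],45)))
print(blk(sense()['eef_pos']))
E
```

```text
clock: 15.05
eef_pos: [482.0, 210.3, 44.8]
tcp_rot: [-3.142, -0.0, -3.05]
contact_force: [-0.2, -0.3, -0.4]
opening: 0.468
185 55.101176470588236 [[   1.  -104.2]]
250 55.076830732292926 [[  0.9 -78.6]]
320 55.67455621301775 [[  1.1 -51. ]]
125 54.5 [[   0.3 -130. ]]
150 54.5 [[   0.3 -119.7]]
360 54.5 [[  0.2 -33.3]]
400 54.5 [[  0.1 -16.8]]
[[ 94.9 -78.2]]
```

View pics/w9.png

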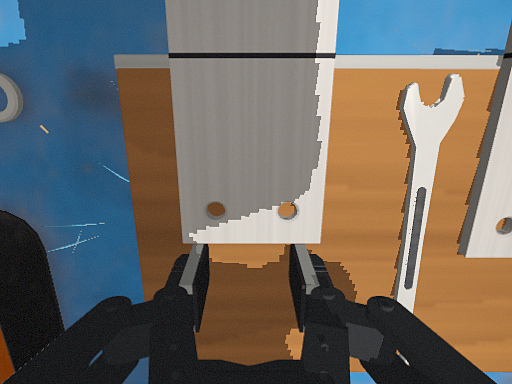

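Line is 0.8 mm behind the edge. One last 0.8 mm nudge, then retreat, rise, and take a final look.

```bash

python3 -m inch '[{"gripper":0.04,"tx":0.0008,"ty":0,"tz":0,"spin":0},{"gripper":0.04,"tx":0,"ty":0,"tz":0,"spin":0},{"gripper":0.04,"tx":-0.006,"ty":0,"tz":0,"spin":0},{"gripper":0.04,"tx":-0.006,"ty":0.005,"tz":-0.03,"spin":0},{"gripper":0.04,"tx":-0.01,"ty":0.035,"tz":-0.03,"spin":0},{"gripper":0.04,"tx":-0.01,"ty":0.035,"tz":-0.03,"spin":0},{"gripper":0.04,"tx":0,"ty":0,"tz":-0.045,"spin":0},{"gripper":0.04,"tx":0,"ty":0,"tz":-0.045,"spin":0}]'
python3 -m inch '[{"gripper":0.04,"tx":0,"ty":0,"tz":-0.03,"spin":0},{"gripper":0.04,"tx":0,"ty":0,"tz":0,"spin":0},{"gripper":0.04,"tx":0,"ty":0,"tz":0,"spin":0},{"gripper":0.04,"tx":0,"ty":0,"tz":0,"spin":0},{"gripper":0.04,"tx":0,"ty":0,"tz":0,"spin":0},{"gripper":0.04,"tx":0,"ty":0,"tz":0,"spin":0},{"gripper":0.04,"tx":0,"ty":0,"tz":0,"spin":0},{"gripper":0.04,"tx":0,"ty":0,"tz":0.0,"spin":0}]'
python3 - <<'E'
from h import *
n='wrist';f=grab_frame(n);cv2.imwrite('pics/w10.png',f['pixels'][:,:,::-1]);print(sense()['clock'],sense()['eef_pos'],sense()['contact_force'])
for t,z,L in(('saw_block',45,0),('wide_plate',51,35),('narrow_plate',51,22),('small_spanner',51,0)):
    m=masks_of(n,t)[0]
    c=max(cv2.findContours(m['pixels'].astype(np.uint8),0,1)[0],key=cv2.contourArea)
    r=cv2.minAreaRect(toz(f,c[:,0],z)[:,:2].astype(np.float32))
    print(t,round(m['conf'],2),r,blk(np.array(r[0])))
E
```

```text
clock: 15.9
eef_pos: [506.2, 288.8, 226.2]
tcp_rot: [-3.141, -0.001, -3.048]
contact_force: [0.5, -0.2, 0.1]
opening: 0.468
clock: 16.7
eef_pos: [506.2, 287.8, 254.5]
tcp_rot: [-3.141, -0.001, -3.05]
contact_force: [-0.3, -0.3, -0.3]
opening: 0.465
16.75 [506.25027772 287.8340436  254.63554137] [ 0.58534312 -0.00310254  0.49037546]
saw_block 0.89 ((464.91839599609375, 287.665283203125), (168.9872283935547, 270.852294921875), 5.25288724899292) [[84.8  0.4]]
wide_plate 0.89 ((408.8870544433594, 352.86773681640625), (109.78727722167969, 91.38673400878906), 5.216307163238525) [[34.9 70.4]]
narrow_plate 0.56 ((412.0089416503906, 204.26527404785156), (115.9583511352539, 66.32142639160156), 5.171634674072266) [[ 24.6 -77.9]]
small_spanner 0.65 ((464.9560546875, 285.9610290527344), (150.51156616210938, 24.119234085083008), 6.486714839935303) [[84.7 -1.3]]
```

View pics/w10.png

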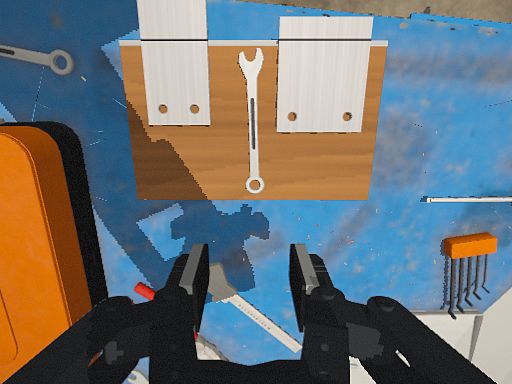

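Both lines (rows about 39–41) lie on the edge. The plates are square and the spanner hasn't moved. The narrow plate's front end is clipped by the top of the picture, which explains its short measured length. I'm handing in.

```bash
python3 -c "
from rig import *
print(sign_off())"
```

```text
the job is handed in; nothing more can be done
None
```

I pushed both plates with the two fingertips on their rear edges until each black line lay over the block's front edge, then backed the gripper off and raised it clear. The job was handed in at about 17 s; no verdict is reported.

| Item | Last check |
|---|---|
| Wide plate | line 0.1 mm in front of the edge, plate square with the block to less than 0.005 rad |
| Narrow plate | line about 0.6 mm behind the edge, plate square with the block to less than 0.005 rad |
| Small spanner | moved less than about 1 mm, within measurement noise |
| Robot | touching nothing, TCP at z = 255 mm |

- **Clipped view:** The narrow plate's front end was cut off by the top of the last picture, so its mask measured 116 mm instead of 120 mm. I placed its line from the rear edge instead. The close-up before the last 0.8 mm nudge showed the line 0.8 mm behind the edge, which agrees.
- **Small disagreement:** Early outlines from the distant cameras put the block 7 to 15 mm away from the overhead wrist view. I used the wrist view, because its sizes matched the given ones.

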